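# Set the bench capper down on a syrup bottle

### The job

Get the syrup bottle on the capper's slide plate ready for tightening its loosely started cap: lift the capping head by its black handle, click by click up its ratchet, until it hangs on its pawl with the chuck clear above the cap, and then slide the bottle along the plate fully home into the V-nest. Now squeeze the red release against the handle, ease the head down by hand until the chuck rests on the cap, and only then let go. Be gentle with the full glass bottle (do not knock it over, ram it or drop the head on it), keep off the release until the bottle is home, and leave everything else on the bench where it is.

Things in the scene. Friction and masses are not known exactly. Their poses are not given: they have to be found in the camera images.
- capper: green bench capper fixed to the bench, placed and turned differently every time. Origin: on the bench top straight below the chuck, where the bottle's axis must end up. x runs along the slide plate from the open infeed end (on the robot's left) to the column, z up. Base 285 x 150 mm (x -160 to 125), 12 mm thick; on it a white slide strip 68 mm wide (x -156 to 32), top 14 mm above the bench.
- infeed (a point): point on the strip's top at the infeed end, capper x -130 mm, on the centre line. Two polished steel guides, 16 mm high on the base, flare from 58 mm either side of the centre line here to 35 mm at x -60 and run on parallel to x +15.
- nest (a point): point midway between the two V-nest rollers at their top (58 mm above the bench), capper x +28 mm. Black rollers 14 mm in diameter, 28 mm either side of the centre line: a bottle pushed along +x until it bears on both has its axis over the capper's origin. Where it stops is felt, not read: push with 4 to 10 N.
- column_top (a point): top of the steel column (24 x 24 mm, capper x +95 mm, 320 mm above the bench). On its +y side are the rack teeth, 10 mm apart, flat on top and sloped beneath. Nothing to handle; keep clear of it.
- head (a joint): height of the capping head on the column, m: 0 bottom stop, grows upward, top stop 0.118; moves straight up and down. Let go, it stands on its pawl at 0.010 steps (0, 0.01, ...), sinking back to the step below. The chuck's rim is 78.5 mm above the bench at 0; it clears any cap from 0.09 on. The chuck meets the cap somewhere between 0.060 and 0.070: to be felt.
- pawl (a joint): angle of the pawl, rad: 0 nose fully in the rack; up to 0.23 while a passing tooth pushes it out; 0.34 release squeezed fully home. The nose is out of the rack from about 0.24. A spring returns it to 0.
- handle: black handle bar on the head, 92 mm long along capper x, 16 mm wide (y), 18 mm high, 31 mm open below it, a post at each end. Origin: in the middle of its section, 24 mm from its front end, where to pinch it across y for lifting, clear of the release. Axes as the capper's. Head 0.55 kg; lifting past a tooth takes 10 to 18 N. The chuck's rim is 94 mm lower and 22 mm further along +x.
- release (a point): on the outer (+y) face of the red release paddle, level with the bar, half-way along it (26 mm long, 6 mm thick, top 13 mm above). 43 mm further along +x than the handle's origin; this face is 30 mm from the bar's centre line. Pinching bar and paddle together (38 mm wide, 27 mm when home) swings it 11 mm to the bar, with 2 to 6 N; it may stick part-way until the head is lifted 4 mm off its pawl.
- bottle: the bottle to do, full, glass, standing on the strip; round, 66 mm diameter up to 72 mm, about 0.46 kg. Origin: centre of its underside. White cap (30 mm diameter) only started on its thread: 135 to 143.5 mm tall in all. Pushed 25 to 45 mm above the strip it slides (1 to 2 N, 25 N at most) and does not tip. The raised head overhangs it when home: push with fingers leaning 30 degrees, tips ahead.
- chuck: aluminium chuck under the head, an upside-down cup, 48 mm outside, 38 mm wide and 10 mm deep inside; its inner face comes to rest on the cap. Origin: centre of its rim (lowest edge), straight above the capper's origin. It must not bear on the bottle with more than 15 N; let go, its weight rests there with 5 to 10 N. Lower it in the hand (under 50 mm/s, last 10 mm slower), never letting it fall.
- spare: another full bottle of the same kind, standing on the bench beside the capper; not to be moved
- small1: small full bottle, 52 mm diameter, 98 mm tall, on the bench; not to be moved. Origin: centre of its underside
- small2: like small1; not to be moved
- small3: like small1; not to be moved
- hydro_cup: steel test cup, 60 mm wide, 100 mm tall, on the bench; not to be moved
- wrench: steel wrench lying on the bench; not to be moved

How it is judged (in metres and radians):
On the way, in this order (a step that is already met when the one before it is completed fails the run):
1. the head has been raised on its ratchet and hangs on its pawl, let go, with the chuck clear above the height of the cap, the bottle still in front (value of joint head above 0.0755 m and value of joint pawl below 0.1 rad and contact force between the fingers and handle below 0.3 N and horizontal distance between bottle and chuck above 0.04 m), for 0.3 s.
2. the bottle stands fully home in the V-nest under the raised chuck, let go (horizontal distance between bottle and capper below 0.004 m and angle between bottle's own z axis and vertical below 0.05 rad and value of joint head above 0.0755 m and contact force between the fingers and bottle below 0.3 N), for 0.3 s.
3. the head has been eased down in the hand, release still squeezed, until the chuck bears on the cap (contact force between chuck and bottle above 1.5 N and value of joint pawl above 0.24 rad and value of joint head below 0.0698 m), for 0.1 s.
At the end, for the whole second after the job is handed in: the bottle stands upright and at rest in the V-nest under the chuck (axes within 4.5 mm), the chuck sits over the cap and bears on it with more than 1.5 N (head joint between 0.058 and 0.0698), and the release has been let go (horizontal distance between bottle and chuck below 0.0045 m and contact force between chuck and bottle above 1.5 N and value of joint head between 0.058 and 0.0698 m and angle between bottle's own z axis and vertical below 0.05 rad and value of joint pawl below 0.24 rad and linear speed of bottle below 0.01 m/s); the robot touches nothing.
It fails at once if the chuck bears on or strikes the bottle with more than 15 N (head forced down or dropped on the glass) (contact force between chuck and bottle above 15 N).
It fails at once if the head is let drop (falls faster than 0.1 m/s) with the bottle under it (velocity of joint head below -0.1 m/s and horizontal distance between bottle and capper below 0.006 m).
It fails at once if the fingers push or squeeze the bottle with more than 25 N, or it is tipped by more than 15 degrees (contact force between the fingers and bottle above 25 N or angle between bottle's own z axis and vertical above 0.26 rad).
It fails at once if the release is squeezed before the bottle is home under the chuck (value of joint pawl above 0.275 rad and horizontal distance between bottle and capper above 0.006 m).
It fails at once if another thing on the bench is moved by more than 15 mm (distance of any of spare, small1, small2, small3, hydro_cup, wrench from where it was at the start of the episode above 0.015 m).
It also fails if it takes over 72 s, if anything falls off the work surface, if the arm or the gripper's body presses on something with over 40 N, if the wrist force passes 120 N, or if a joint passes its speed limit or range.

### The arm

A 6-joint arm with a two-finger parallel gripper is mounted at the origin on the work surface. World frame = base frame: x ahead of the robot, y to its left, z up, the work surface at z = 0. Lengths are in mm, angles in rad, forces in N, time in s.
With the tool pointing down it reaches from about 200 to 875 mm from the base axis. Payload 3.4 kg.
Tool frame: the origin (TCP) lies midway between the tips of the shut fingers; the grasp point (between the pads) lies 19 mm behind it (bot.tcp_to_grasp is the distance from the TCP to the grasp point, in mm); z points along the fingers, x is the direction in which the jaws open and shut, and the axes are right-handed (so a half turn about z gives the same grasp; the last joint's range is limited). The gripper opens to 94 mm and grips with 3 to 60 N. Pads are 16 mm wide; open, the fingers measure 119 mm over their backs; the gripper's body (75 mm by 177 mm) begins 78 mm behind the grasp point.
Start: joints at [-1.307, 0.276, 1.505, -0, 1.361, -0.121], TCP at [215.842, -532.989, 205.493] pointing down, gripper open.
Joint ranges: [-2.89, 2.89], [-0.75, 2.08], [0.22, 2.7], [-1.18, 4.32], [0.11, 2.71], [-2.7, 2.7]. Speed limits (rad/s): [2.57, 2.57, 3.14, 3.14, 3.14, 3.14].

### API

Orientations are given as a unit quaternion [x, y, z, w].
In Python, from rig import bot, get_image, camera_params gives the robot as it stands. Calls block until the motion is done:
- bot.move_ptp(position, orientation): joint-space move of the TCP to a pose.
- bot.movel(position, rot=None, velocity=150): straight line of the TCP; rot=None keeps the orientation; velocity is the mean speed in mm/s.
- bot.move_joints(angles): joint-space move.
- bot.set_gripper(opening, grasp_force=None): finger opening in mm; grasp_force is the grip in N (None keeps the last); returns when the fingers have stopped.
- bot.hold(seconds).
- bot.solve_ik(position, orientation): joint angles nearest the present ones, or None.
- get_image(name): name is "side" or "top"; returns the picture (420x560x3 uint8, red, green, blue); there is no depth.
- camera_params(name): a dict with "camera_matrix" (3x3 intrinsics, pixels), "k1" (the pictures are not rectified: a ray, as slopes to the right and down, at radius r is drawn at 1 + k1 r^2 times it, then the intrinsics apply), "R" (3x3) and "t" (3): a world point X has camera coordinates R X + t. Camera axes: x right, y down, z forward; pixel columns grow to the right and rows downward; lengths in mm; the calibration is good to about 2 mm. A picture is of the moment at which its call begins. camera_params takes no time and is no camera call.
A pose or a line that the arm cannot do raises bot.Unreachable and nothing moves.
- bot.sign_off(): hands the job in, once; it reports no verdict.
Readings, each from a call of its own:
- bot.current_clock(): time.
- bot.current_joint_pos(): joint angles.
- bot.current_joint_velocities(): joint speeds.
- bot.current_joint_torque(): joint torques, N m.
- bot.current_tcp_pos(): TCP position.
- bot.current_ee_rot(): TCP orientation.
- bot.current_ft_force(): force on the tool from outside, world axes, zero at the start.
- bot.current_moment(): the same for the moment, N m.
- bot.current_opening(): finger opening in mm.
Only numpy, scipy, OpenCV 4.12 (cv2) and the standard library are available. Lean on these libraries where they do the work, as an engineer would, in place of code of your own. Each camera call takes 0.05 s, during which the arm holds its last target.

## Working session

There is one attempt and no reset: what is moved stays moved. The work goes in short steps, each a Python script; the robot and the scene stay as the last script left them, time stands still between calls to the robot, and variables do not carry over. Pictures are saved under pics/ and viewed, and the job is handed in when it is done.

```bash
ls; mkdir -p pics
python3 - <<'E'
from rig import bot,get_image,camera_params
import cv2
for n in("side","top"):
    im=get_image(n); cv2.imwrite(f"pics/{n}0.png",cv2.resize(im[:,:,::-1],(800,600),interpolation=cv2.INTER_CUBIC))
    cv2.imwrite(f"pics/raw_{n}0.png",im[:,:,::-1])
    print(n,camera_params(n))
print(bot.current_clock(),bot.current_ee_rot(),bot.current_ft_force(),bot.tcp_to_grasp)
E
```

```text
pics
side {'camera_matrix': array([[401.97757606,   0.        , 278.63151943],
       [  0.        , 401.97757606, 203.79623328],
       [  0.        ,   0.        ,   1.        ]]), 'k1': -0.006604750493321757, 'R': array([[-0.97707825, -0.21245688,  0.01342257],
       [-0.17076344,  0.74456083, -0.64534411],
       [ 0.12711388, -0.63284378, -0.76377406]]), 't': array([ 554.87489496,  281.99862031, 1002.37504095])}
top {'camera_matrix': array([[444.09378759,   0.        , 283.03189276],
       [  0.        , 444.09378759, 200.68238566],
       [  0.        ,   0.        ,   1.        ]]), 'k1': -0.09021453365614716, 'R': array([[ 0.01367208, -0.99986996,  0.00855202],
       [-0.99444043, -0.01448992, -0.10429897],
       [ 0.10440933, -0.00707849, -0.99450922]]), 't': array([ -99.53182271,  581.64302756, 1317.25664652])}
0.1 [ 8.29260627e-01 -5.58861545e-01 -5.77945556e-04 -5.02093859e-04] [-0.09864721 -0.38114825 -0.29617823] 18.8
```

View pics/side0.png

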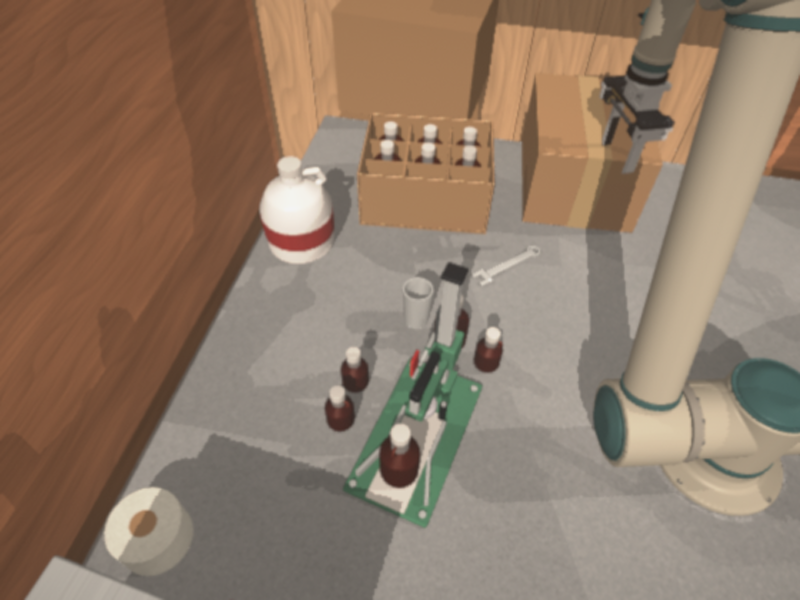

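View pics/top0.png

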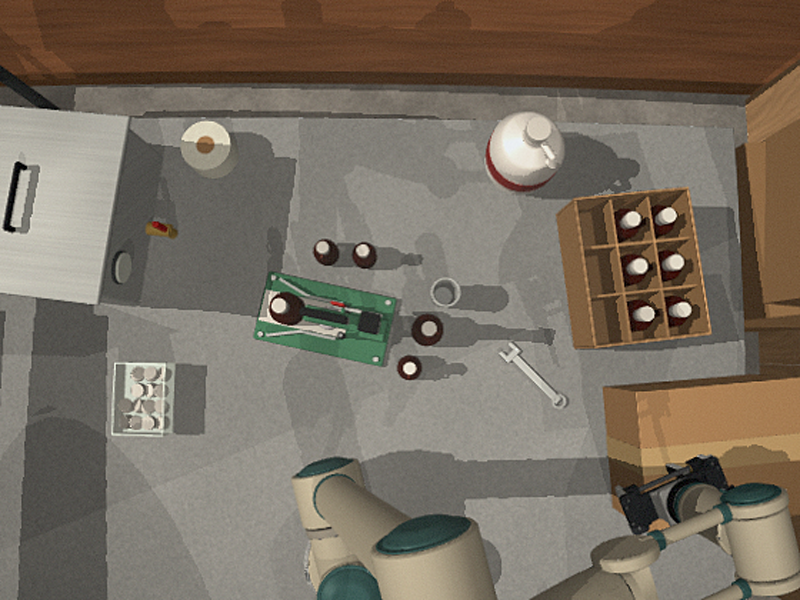

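The capper is at about (325,320) in the top view and (415,440) in the side view. The bottle is at its infeed and the column is to the right. I'll enlarge both.

Run:
```python
import cv2
a=cv2.imread("pics/raw_top0.png")[180:265,165:315]; cv2.imwrite("pics/ctop0.png",cv2.resize(a,None,fx=5.3,fy=5.3,interpolation=cv2.INTER_CUBIC))
a=cv2.imread("pics/raw_side0.png")[180:370,220:350]; cv2.imwrite("pics/cside0.png",cv2.resize(a,None,fx=3.15,fy=3.15,interpolation=cv2.INTER_CUBIC))
```

```text
(no output)
```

View pics/ctop0.png

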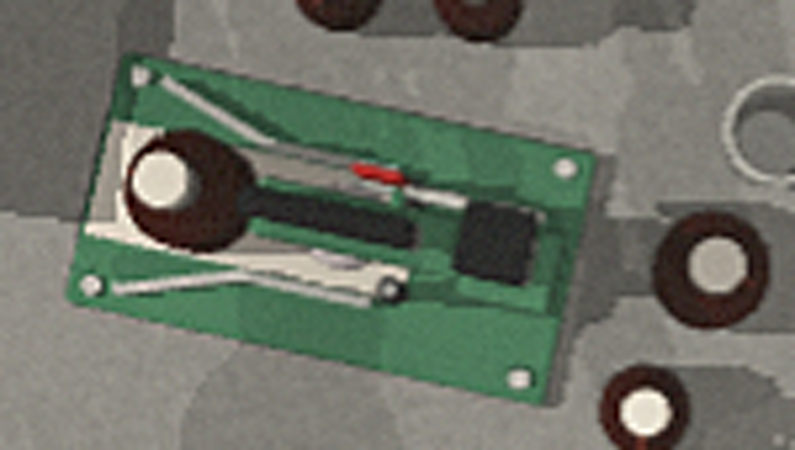

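View pics/cside0.png

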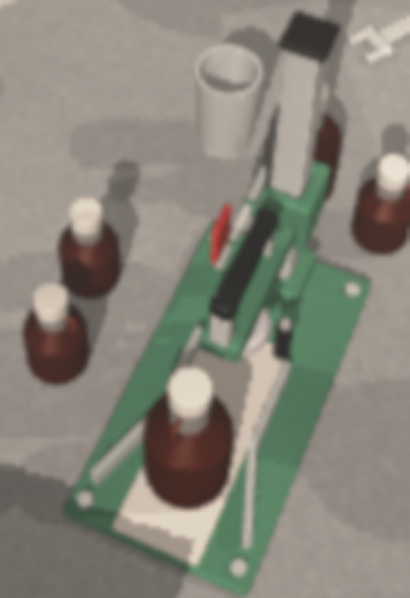

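```bash
cat > h.py <<'E'
import numpy as np,cv2
from scipy.optimize import least_squares
from rig import bot,get_image,camera_params
P={n:camera_params(n) for n in("side","top")}
def proj(n,X):
    c=P[n];X=np.atleast_2d(X)@c["R"].T+c["t"]
    s=X[:,:2]/X[:,2:];s=s*(1+c["k1"]*(s**2).sum(1,keepdims=True))
    K=c["camera_matrix"];return s*[K[0,0],K[1,1]]+K[:2,2]
def ray(n,uv,z):
    c=P[n];K=c["camera_matrix"];
    p=cv2.undistortPoints(np.array([[uv]],float),K,np.array([c["k1"],0,0,0.]))[0,0]
    d=c["R"].T@np.r_[p,1];o=-c["R"].T@c["t"];return o+d*(z-o[2])/d[2]
def C(p,X):
    X=np.atleast_2d(X).astype(float);a=p[2];R=np.array([[np.cos(a),-np.sin(a)],[np.sin(a),np.cos(a)]])
    return np.c_[X[:,:2]@R.T+p[:2],X[:,2]]
E
python3 - <<'E'
from h import *
T=lambda u,v:((u+.5)/5.3-.5+165,(v+.5)/5.3-.5+180)
S=lambda u,v:((u+.5)/3.15-.5+220,(v+.5)/3.15-.5+180)
obs=[("top",(-160,75,12),T(127,55)),("top",(125,75,12),T(600,152)),("top",(125,-75,12),T(550,405)),("top",(-160,-75,12),T(68,302)),
("side",(-160,75,12),S(65,510)),("side",(-160,-75,12),S(247,596)),("side",(125,-75,12),S(372,280)),
("top",(83,12,320),T(466,203)),("top",(107,12,320),T(536,212)),("top",(107,-12,320),T(524,285)),("top",(83,-12,320),T(455,270))]
def f(p,k): return np.concatenate([proj(n,C(p,X))[0]-uv for n,X,uv in obs[:k]])
for k in(4,7,):
    r=least_squares(f,[450,100,-1.7],args=(k,),loss="soft_l1");print(r.x,np.degrees(r.x[2]));
p=r.x;print(f(p,11).reshape(-1,2).round(1))
np.save("capper.npy",p)
# bottle cap top centre (top,side) triangulate
for z in (149,155,157):
    print("cap",z,ray("top",T(160,180),z),ray("side",S(190,384),z))
# handle front end top /rear: top view
print("handle len ends", [ (n,proj(n,C(p,[[-22-24,0,172.5+9+h],[-22+68,0,172.5+9+h]])).round(1)) for n in("top","side") for h in(0,10,20,30)])
print("obs", T(245,203),T(414,232),S(222,303),S(265,212))
E
```

```text
[511.76165523  59.53167415 -14.32770451] -820.9169986986377
[512.21550957  62.62359578  -1.76481677] -101.11655231400972
[[-1.2 -0.9]
 [-0.4 -0.1]
 [-1.2  0.2]
 [-1.1  0.1]
 [-0.5 -0.6]
 [ 1.2 -1.6]
 [ 0.6 -1.4]
 [ 1.5  1.1]
 [-1.8  1.5]
 [-1.7 -2.4]
 [ 1.4 -1.6]]
cap 149 [531.24004382 153.04139014 149.        ] [533.60552376 153.56135705 149.        ]
cap 155 [530.8032297 151.8889952 155.       ] [533.06924996 156.50936136 155.        ]
cap 157 [530.65762499 151.50486355 157.        ] [532.89049202 157.49202946 157.        ]
handle len ends [('top', array([[209.1, 216.7],
       [242.5, 223.8]])), ('top', array([[208.5, 216.4],
       [242.2, 223.6]])), ('top', array([[208. , 216.1],
       [241.9, 223.4]])), ('top', array([[207.3, 215.9],
       [241.6, 223.2]])), ('side', array([[290.4, 276.6],
       [305.7, 244.1]])), ('side', array([[290.6, 274.2],
       [306. , 241.6]])), ('side', array([[290.8, 271.8],
       [306.3, 239. ]])), ('side', array([[290.9, 269.3],
       [306.6, 236.4]]))]
obs (210.82075471698113, 217.89622641509433) (242.70754716981133, 223.3679245283019) (290.1349206349206, 275.8492063492064) (303.7857142857143, 246.96031746031747)
```

```bash
cat >> h.py <<'E'
from scipy.spatial.transform import Rotation as Ro
p=np.load("capper.npy")
def W(x,y,z): return C(p,[x,y,z])[0]
def rotq(lean=0,flip=False,a=None):
    a=p[2] if a is None else a
    Rz=np.array([[np.cos(a),-np.sin(a),0],[np.sin(a),np.cos(a),0],[0,0,1]])
    l=np.radians(lean);z=np.array([np.sin(l),0,-np.cos(l)]);x=np.array([0,-1. if flip else 1.,0]);y=np.cross(z,x)
    return Ro.from_matrix(Rz@np.c_[x,y,z]).as_quat()
def fc():  # force in capper axes
    f=np.array(bot.current_ft_force());c,s=np.cos(p[2]),np.sin(p[2])
    return np.array([c*f[0]+s*f[1],-s*f[0]+c*f[1],f[2]])
def tc():
    t=np.array(bot.current_tcp_pos());d=t[:2]-p[:2];c,s=np.cos(p[2]),np.sin(p[2])
    return np.array([c*d[0]+s*d[1],-s*d[0]+c*d[1],t[2]])
E
python3 - <<'E'
from h import *
for f in(0,1):
  for l,pts in((0,[(-22,0,400),(-22,0,155),(-22,0,250),(21,5.5,240),(21,5.5,330)]),(30,[(-185,0,250),(-185,0,45),(-40,0,45)]),(25,[(-185,0,45),(-40,0,45)])):
    for x in pts:
      q=bot.solve_ik(W(*x),rotq(l,f));print(f,l,x,None if q is None else np.round(q,2))
print(W(-22,0,155),W(-185,0,45))
b=np.array([532.2,153.5])-p[:2];c,s=np.cos(p[2]),np.sin(p[2]);print("bottle capper",c*b[0]+s*b[1],-s*b[0]+c*b[1])
E
```

```text
0 0 (-22, 0, 400) [ 0.03  0.15  1.21 -0.    1.79  0.22]
0 0 (-22, 0, 155) [ 0.03  0.23  1.7  -0.    1.21  0.22]
0 0 (-22, 0, 250) [ 0.03  0.17  1.53 -0.    1.44  0.22]
0 0 (21, 5.5, 240) [-0.06  0.17  1.57 -0.    1.41  0.14]
0 0 (21, 5.5, 330) [-0.06  0.14  1.38 -0.    1.62  0.14]
0 30 (-185, 0, 250) [ 0.54  0.52  1.14 -0.39  1.84  0.7 ]
0 30 (-185, 0, 45) [ 0.54  0.66  1.41 -0.38  1.46  0.86]
0 30 (-40, 0, 45) [ 0.37  0.53  1.66 -0.46  1.28  0.78]
0 25 (-185, 0, 45) [ 0.51  0.61  1.45 -0.33  1.38  0.82]
0 25 (-40, 0, 45) [ 0.33  0.49  1.69 -0.4   1.21  0.72]
1 0 (-22, 0, 400) None
1 0 (-22, 0, 155) None
1 0 (-22, 0, 250) None
1 0 (21, 5.5, 240) None
1 0 (21, 5.5, 330) None
1 30 (-185, 0, 250) [ 0.54  0.52  1.14 -0.39  1.84 -2.44]
1 30 (-185, 0, 45) [ 0.54  0.66  1.41 -0.38  1.46 -2.29]
1 30 (-40, 0, 45) [ 0.37  0.53  1.66 -0.46  1.28 -2.37]
1 25 (-185, 0, 45) [ 0.51  0.61  1.45 -0.33  1.38 -2.32]
1 25 (-40, 0, 45) [ 0.33  0.49  1.69 -0.4   1.21 -2.42]
[516.45722939  84.21080989 155.        ] [547.88451716 244.15244169  45.        ]
bottle capper -93.02440929572275 2.088055850361009
```

Run:
```python
from h import *
t=np.array(bot.current_tcp_pos())
bot.movel([t[0],t[1],420],velocity=300)
bot.move_ptp(W(-22,0,400),rotq())
bot.set_gripper(50,40)
bot.movel(W(-22,0,200),velocity=200)
for n in("side","top"):
    cv2.imwrite(f"pics/raw_{n}1.png",get_image(n)[:,:,::-1])
print(bot.current_clock(),tc(),fc(),bot.current_opening())
a=cv2.imread("pics/raw_side1.png")[180:370,220:350];b=cv2.imread("pics/raw_top1.png")[170:265,150:315]
cv2.imwrite("pics/cs1.png",cv2.resize(a,None,fx=3.15,fy=3.15,interpolation=2));cv2.imwrite("pics/ct1.png",cv2.resize(b,None,fx=4.5,fy=4.5,interpolation=2))
```

```text
5.4833 [-22.19253313   0.85644145 201.22908406] [ 0.53258907 -0.13380616 -0.05414926] 49.85904926761955
```

View pics/cs1.png

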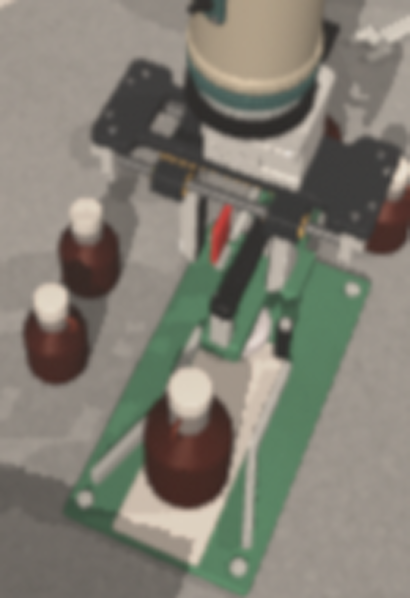

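View pics/ct1.png

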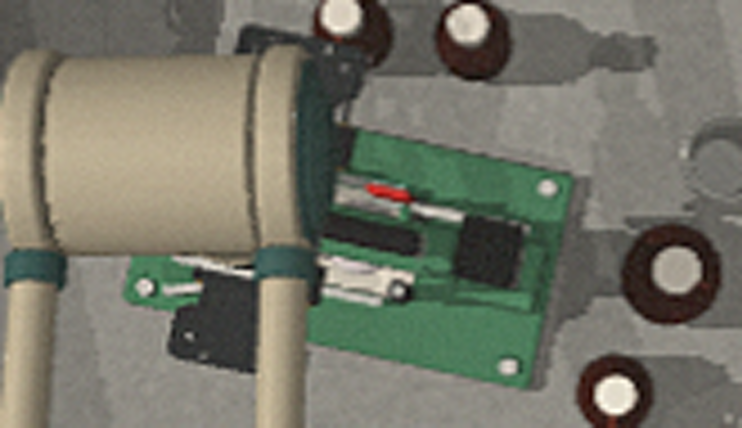

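Side view: the fingers at (205,225) and (283,245) straddle the black bar (245,265), clear of the red paddle (220,232). The top view shows the bar at (370,235), on the line I fitted. Next I'll descend and pinch lightly.

Run:
```python
from h import *
bot.movel(W(-22,0,154),velocity=80)
print(tc(),fc(),bot.current_clock())
bot.set_gripper(10,8)
bot.hold(.2)
print(tc(),fc(),bot.current_opening(),bot.current_clock())
```

```text
[-22.09417568   0.34099424 154.24155476] [-0.24819111 -0.18660464 -0.58427713] 6.2083
[-22.02376418   0.53445497 154.2066072 ] [0.85375354 1.93716239 0.24488863] 16.055849617654 7.0333
```

Run:
```python
from h import *
bot.set_gripper(10,55)
print(fc())
for dz in (12,35,58,80,95):
    bot.movel(W(-22,0.4,154+dz),velocity=60)
    print(dz,tc().round(2),fc().round(2),round(bot.current_opening(),2),bot.current_clock())
cv2.imwrite("pics/raw_side2.png",get_image("side")[:,:,::-1])
cv2.imwrite("pics/cs2.png",cv2.resize(cv2.imread("pics/raw_side2.png")[150:370,220:350],None,fx=2.7,fy=2.7,interpolation=2))
```

```text
[-0.0659308   1.89004823 -0.03687321]
12 [-21.99   0.5  165.22] [-0.12  3.74 -7.91] 15.29 7.6
35 [-22.02   0.51 188.5 ] [-1.24  4.65 -9.26] 15.46 8.1333
58 [-22.01   0.5  211.67] [-0.6   5.45 -8.27] 15.22 8.6667
80 [-22.01   0.54 234.4 ] [-0.61  3.74 -5.05] 15.13 9.1833
95 [-21.99   0.49 248.65] [ 0.06  4.55 -8.22] 15.5 9.5833
```

View pics/cs2.png

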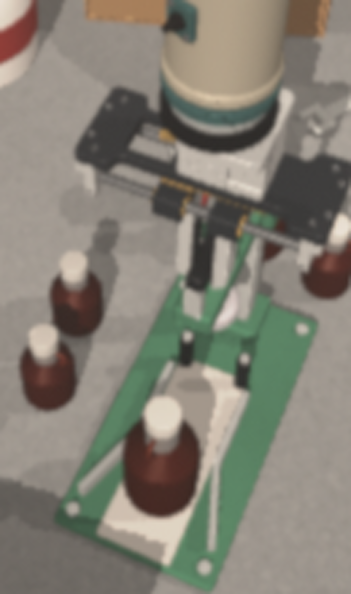

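The head has risen: the chuck is now visible above both rollers at (225,310), and the bottle still stands at the front (160,470). I'll ease it onto the pawl.

Run:
```python
from h import *
z=249
for i in range(13):
    bot.movel(W(-22,0.4,z),velocity=30); z-=1
    f=fc();print(tc()[2].round(2),f.round(2))
    if f[2]>0.5:break
bot.set_gripper(45,40)
print("open",tc().round(2),fc().round(2),bot.current_opening(),bot.current_clock())
```

```text
248.66 [-1.04  5.78 -6.84]
247.8 [-0.19  4.93 -7.38]
246.95 [-0.82  4.55 -6.36]
245.96 [ 0.16  4.8  -6.43]
244.93 [-1.21  4.05 -5.8 ]
244.03 [-0.93  4.91 -4.93]
243.65 [-0.59  2.74 -0.45]
243.08 [0.33 2.31 6.07]
open [-21.98   0.27 241.88] [-0.77  0.35 -0.28] 45.044727343050894 12.2833
```

Run:
```python
from h import *
bot.movel(W(-22,0.3,300),velocity=200)
print(fc())
bot.movel(W(-130,0,330),velocity=300)
bot.set_gripper(20,40)
bot.move_ptp(W(-200,0,200),rotq(30))
bot.movel(W(-180,0,47),velocity=150)
bot.hold(.2)
print(tc(),fc(),bot.current_clock())
for n in("side","top"):
    cv2.imwrite(f"pics/raw_{n}3.png",get_image(n)[:,:,::-1])
a=cv2.imread("pics/raw_side3.png")[170:390,200:350];b=cv2.imread("pics/raw_top3.png")[160:265,120:315]
cv2.imwrite("pics/cs3.png",cv2.resize(a,None,fx=2.7,fy=2.7,interpolation=2));cv2.imwrite("pics/ct3.png",cv2.resize(b,None,fx=4,fy=4,interpolation=2))
```

```text
[ 0.38954103  0.37745835 -0.97348149]
[-180.45252774    0.33107202   47.74864516] [-0.22316697  0.62099625 -0.01657805] 15.8833
```

View pics/cs3.png

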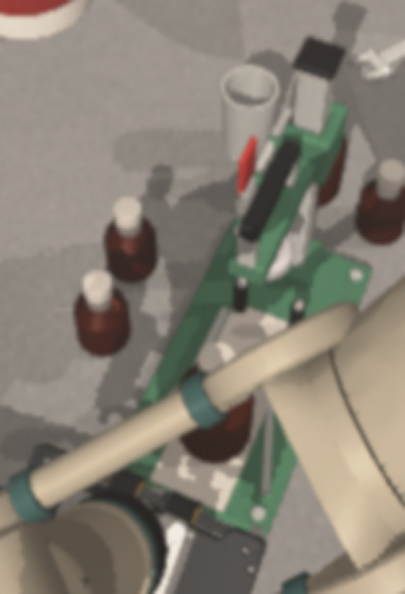

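View pics/ct3.png

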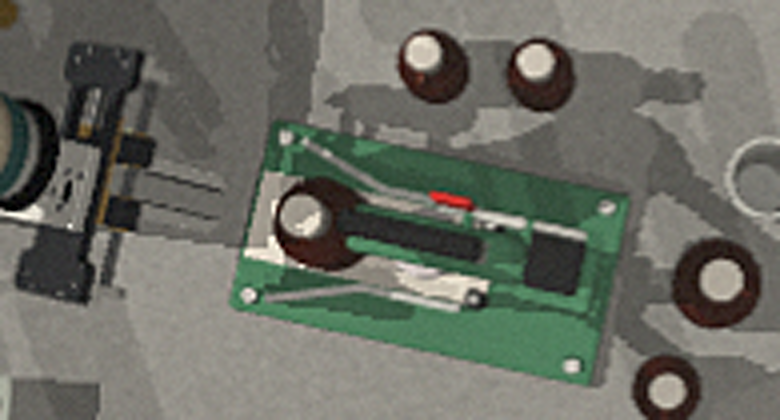

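The head hangs high and the release paddle is free. In the top view the fingertips (220,203) point at the bottle (315,222) on the centre line. Now the push.

```bash
cat > push.py <<'E'
from h import *
f0=fc();x=-145.;bot.movel(W(x,0,47),velocity=80)
print(tc().round(2),(fc()-f0).round(2))
log=[];hit=0
while x<-30:
    st=5 if x<-62 else 1
    x+=st
    bot.movel(W(x,0,47),velocity=40 if st==5 else 20)
    f=fc()-f0;t=tc();log.append((t[0].round(1),*f.round(1)))
    if f[0]<-5 :
        hit+=1
        if hit>=2 or f[0]<-8 or x<-60: break
    else: hit=0
for l in log: print(*l)
print(bot.current_clock(),tc().round(2))
E
python3 push.py
```

```text
[-144.66    0.15   47.14] [-0.58 -0.32 -0.89]
-140.0 0.0 -0.9 -0.8
-134.8 -0.8 -1.3 -0.9
-129.9 -0.5 -0.4 -1.2
-124.7 -1.6 -0.5 0.4
-119.5 -0.5 -0.0 -0.6
-114.4 -0.5 -0.6 -1.5
-109.5 -0.3 -0.7 -0.5
-104.5 -0.4 0.2 -0.2
-99.5 -0.2 -1.0 -1.0
-94.5 -1.1 0.3 0.4
-89.5 -1.3 0.1 -0.4
-84.5 -0.7 -1.4 -0.4
-79.5 -0.5 -0.1 -0.4
-74.5 -0.7 -0.7 -0.0
-69.5 -0.8 -1.0 -0.2
-64.5 -0.7 0.0 0.1
-59.5 -1.1 -1.0 -0.8
-59.0 -0.9 -0.8 0.1
-58.2 -1.7 -2.1 -0.3
-57.0 -1.9 -0.6 -0.5
-55.9 -1.6 -0.5 -0.4
-54.9 -1.1 0.2 -0.6
-53.9 -1.1 -1.0 -0.8
-52.9 -1.9 -0.6 -0.2
-51.9 -1.8 -0.6 -0.6
-50.9 -1.5 -1.1 -0.6
-49.9 -1.9 -0.5 0.0
-48.9 -1.2 -1.0 -0.6
-47.9 -1.9 -0.8 -0.8
-46.9 -2.3 -0.4 -0.1
-45.9 -2.3 -1.5 -0.8
-44.9 -1.6 -0.6 -0.4
-43.9 -0.8 -0.2 -0.6
-42.9 -1.0 -0.9 -0.9
-41.9 -1.4 -0.6 -0.4
-40.9 -0.8 -0.5 -0.8
-39.9 -1.4 0.1 -0.1
-38.9 -1.9 -0.9 -0.8
-38.5 -3.2 0.3 -0.4
-38.1 -5.8 -0.3 0.7
-38.0 -7.6 -1.0 0.1
27.2417 [-37.97   0.66  46.91]
```

The stop was felt at x -38.0 against the expected -38.4, at 7.6 N. I'll back off and check.

Run:
```python
from h import *
bot.movel(W(-90,0,47),velocity=80)
print(fc().round(2))
bot.movel(W(-170,0,190),velocity=250)
bot.set_gripper(60,40)
bot.move_ptp(W(-90,3,350),rotq())
bot.movel(W(21,6,350),velocity=200)
bot.movel(W(21,6,285),velocity=150)
bot.hold(.1)
print(tc(),fc(),bot.current_clock())
for n in("side","top"):
    cv2.imwrite(f"pics/raw_{n}4.png",get_image(n)[:,:,::-1])
a=cv2.imread("pics/raw_side4.png")[150:370,220:370];b=cv2.imread("pics/raw_top4.png")[160:265,120:315]
cv2.imwrite("pics/cs4.png",cv2.resize(a,None,fx=2.7,fy=2.7,interpolation=2));cv2.imwrite("pics/ct4.png",cv2.resize(b,None,fx=4,fy=4,interpolation=2))
```

```text
[-0.03 -0.34 -0.53]
[ 20.48717332   6.81638406 286.27129617] [-0.26417525 -0.46750037 -0.16089781] 31.8083
```

View pics/cs4.png

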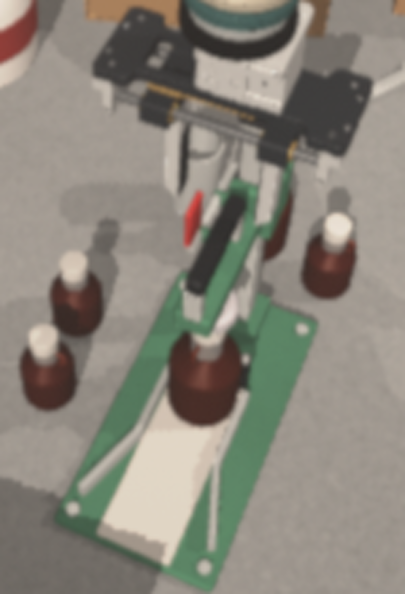

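View pics/ct4.png

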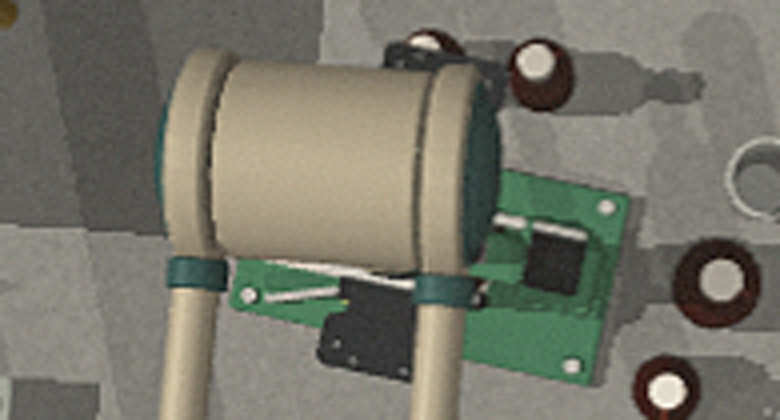

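The side view shows the bottle at (205,375) against the rollers under the chuck. The fingers, at (180,190) and (265,210), straddle the bar and the red paddle (193,220). I'll descend and squeeze.

Run:
```python
from h import *
bot.movel(W(21,6,244.3),velocity=80)
bot.hold(.1);print(tc().round(2),fc().round(2),bot.current_clock())
for o,g in((46,10),(38,10),(32,12),(24,20)):
    bot.set_gripper(o,g);print(o,g,round(bot.current_opening(),2),tc().round(2),fc().round(2),bot.current_clock())
```

```text
[ 20.94   6.47 244.94] [-0.46  0.09  0.15] 32.6667
46 10 46.15 [ 20.96   7.19 244.75] [-0.68  2.16  0.56] 33.1167
38 10 38.35 [ 20.99  10.43 245.12] [-0.38  8.3  -2.24] 33.4917
32 12 36.24 [ 20.97  10.36 245.59] [-0.03  7.47  0.25] 33.725
24 20 31.07 [ 20.94   7.78 243.9 ] [-0.64  5.41 -5.87] 34.2417
```

Run:
```python
from h import *
bot.set_gripper(22,25);print(round(bot.current_opening(),2),tc().round(2),fc().round(2))
for dz in(2,4,5.5):
    bot.movel(W(21,6,244.3+dz),velocity=25);print(dz,round(bot.current_opening(),2),tc().round(2),fc().round(2),bot.current_clock())
bot.set_gripper(20,30);bot.hold(.1);print(round(bot.current_opening(),2),tc().round(2),fc().round(2),bot.current_clock())
```

```text
30.88 [ 20.93   7.73 243.61] [ 0.71  5.92 -4.18]
2 30.8 [ 20.93   7.73 245.54] [-0.3   6.05 -5.04] 34.7083
4 31.02 [ 20.93   7.71 247.5 ] [ 0.44  6.31 -4.54] 34.9583
5.5 31.15 [ 20.94   7.74 248.93] [-1.04  5.58 -5.04] 35.2083
30.57 [ 20.92   7.66 248.92] [ 0.84  6.39 -5.86] 35.525
```

Run:
```python
from h import *
cv2.imwrite("pics/raw_side5.png",get_image("side")[:,:,::-1])
print(bot.current_opening(),fc())
a=cv2.imread("pics/raw_side5.png")[170:310,260:360]
cv2.imwrite("pics/cs5.png",cv2.resize(a,None,fx=4.2,fy=4.2,interpolation=2))
a=cv2.imread("pics/raw_side4.png")[170:310,260:360]
cv2.imwrite("pics/cs4b.png",cv2.resize(a,None,fx=4.2,fy=4.2,interpolation=2))
```

```text
29.982714363359992 [-0.28818345  5.80128697 -6.47355837]
```

View pics/cs5.png

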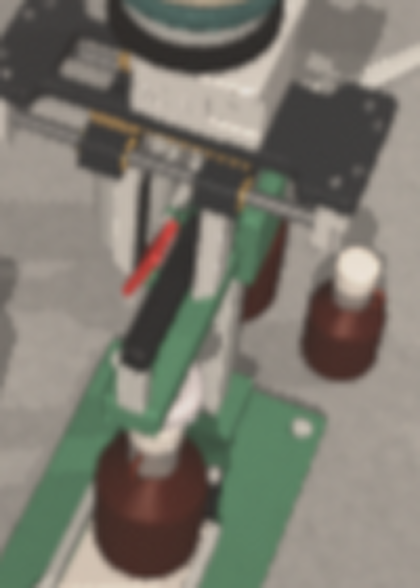

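View pics/cs4b.png

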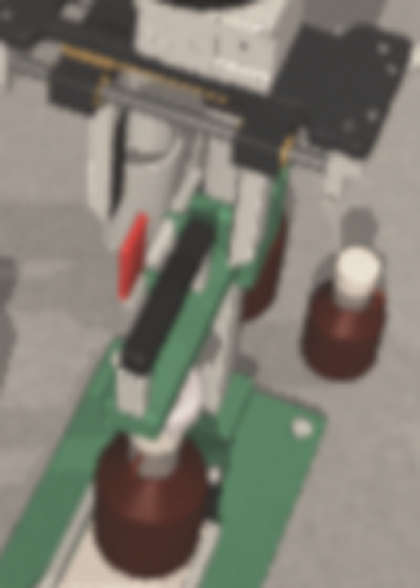

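The paddle has swung inward beside the bar, and the head's weight (about 5 N) has hung on the fingers since the squeeze. That suggests the pawl is out; the 30 mm opening fits a pad edge bearing on a tilted paddle. I'll lower slowly past the old pawl height to test it.

Run:
```python
from h import *
z=249.8
while z>238:
    z-=1
    bot.movel(W(21,6,z),velocity=15)
    f=fc();print(z.__round__(1),tc().round(2),f.round(1),round(bot.current_opening(),2))
    if f[2]>-1.5: break
print(bot.current_clock())
```

```text
248.8 [ 20.9    7.65 247.87] [ 1.   5.9 -4.9] 30.5
247.8 [ 20.92   7.67 246.87] [ 0.1  5.3 -5.1] 30.48
246.8 [ 20.93   7.65 245.87] [ 0.   6.4 -5.4] 30.22
245.8 [ 20.94   7.65 244.87] [-0.6  7.1 -5.8] 30.57
244.8 [ 20.95   7.64 243.87] [-0.1  6.7 -5.9] 30.9
243.8 [ 20.94   7.66 242.89] [ 0.4  6.4 -5.7] 30.66
242.8 [ 20.95   7.65 241.86] [-0.6  6.9 -6.2] 30.82
241.8 [ 20.93   7.63 240.9 ] [ 0.   6.5 -6. ] 30.68
240.8 [ 20.94   7.64 239.89] [ 0.2  6.9 -5.5] 30.71
239.8 [ 20.92   7.65 238.88] [ 0.3  6.3 -5.4] 30.71
238.8 [ 20.91   7.65 237.87] [ 0.5  6.2 -5.7] 30.58
237.8 [ 20.92   7.65 236.93] [-0.2  5.8 -5.4] 30.52
38.575
```

The head passes the old tooth with its full weight in the hand, so the pawl is out. I'll keep easing down, more slowly near the cap.

Run:
```python
from h import *
z=237.8;hit=0
while z>212:
    st=1 if z>227 else .35
    z-=st
    bot.movel(W(21,6,z),velocity=20 if st==1 else 8)
    f=np.mean([fc(),fc(),fc()],0)
    if st<1: print(round(z,2),tc()[2].round(2),f.round(1),round(bot.current_opening(),2))
    if f[2]>-2.5: bot.hold(.1);f=np.mean([fc() for _ in range(5)],0);print("hit?",f.round(2))
    if f[2]>-2: break
bot.hold(.4)
for _ in range(3):print(tc().round(2),fc().round(2),bot.current_opening());bot.hold(.05)
print(bot.current_clock())
```

```text
226.45 225.69 [ 0.2  6.4 -4.7] 30.59
226.1 225.34 [ 0.5  6.6 -4.7] 30.33
225.75 225.0 [-0.3  6.  -5. ] 30.73
225.4 224.67 [ 0.   6.  -5.6] 30.66
225.05 224.32 [-0.4  6.4 -5.1] 30.41
224.7 223.99 [-0.3  5.6 -4.3] 30.53
224.35 223.63 [-0.5  6.7 -5. ] 30.68
224.0 223.27 [ 0.2  5.6 -5.3] 30.37
223.65 222.94 [-0.4  7.  -5.1] 31.02
223.3 222.58 [-0.   6.4 -5.6] 30.17
222.95 222.21 [-0.5  6.3 -5. ] 30.64
222.6 221.89 [-0.2  7.  -5.2] 30.69
222.25 221.52 [-0.4  6.1 -4.7] 30.52
221.9 221.19 [-0.4  6.4 -6. ] 30.57
221.55 220.85 [ 0.9  5.6 -5.2] 30.73
221.2 220.48 [ 0.4  6.4 -5.4] 30.88
220.85 220.14 [-0.6  5.6 -5.3] 30.72
220.5 219.78 [-1.   5.7 -4.1] 30.49
220.15 219.43 [-0.1  5.9 -5.4] 30.57
219.8 219.1 [-0.3  5.6 -5.5] 30.66
219.45 218.75 [ 0.   5.5 -4.5] 30.94
219.1 218.69 [-1.   5.5 -3.6] 30.77
218.75 218.69 [ 0.   5.3 -3.2] 30.3
218.4 218.68 [0.2 5.1 0.3] 30.24
hit? [0.16 5.01 0.38]
[ 20.93   7.67 218.7 ] [-0.09  5.49 -1.28] 30.46634323272168
[ 20.94   7.67 218.69] [ 0.5   5.55 -0.64] 30.44521881375375
[ 20.92   7.68 218.7 ] [ 0.26  4.94 -0.95] 30.48194267091368
47.975
```

Contact felt at TCP z 218.7, which puts the head at about 0.065, with the cap carrying about 4.5 N. I'll squeeze firmly for a moment so the step registers, then let go and withdraw.

Run:
```python
from h import *
bot.set_gripper(20,40);bot.hold(.3)
print(np.mean([fc() for _ in range(5)],0).round(2),bot.current_opening(),tc().round(2))
bot.set_gripper(45,20);print(fc().round(2),tc().round(2),bot.current_clock())
bot.movel(W(21,11,tc()[2]),velocity=40)
bot.set_gripper(60,20);bot.hold(.3);print(fc().round(2),tc().round(2),bot.current_opening(),bot.current_clock())
```

```text
[-0.    5.92 -1.51] 30.199562682772168 [ 20.93   7.56 218.68]
[-0.22  4.08 -1.1 ] [ 20.91   5.94 218.31] 48.95
[ 0.62 -0.69  0.04] [ 21.01  10.99 218.33] 59.910475043337115 49.9917
```

Run:
```python
from h import *
bot.movel(W(21,10,300),velocity=100);print(fc().round(2))
bot.movel(W(21,10,400),velocity=200)
bot.movel(W(-160,-150,420),velocity=300)
bot.hold(.2)
for n in("side","top"):
    cv2.imwrite(f"pics/raw_{n}6.png",get_image(n)[:,:,::-1])
a=cv2.imread("pics/raw_side6.png")[170:370,210:360];b=cv2.imread("pics/raw_top6.png")[160:265,120:315]
cv2.imwrite("pics/cs6.png",cv2.resize(a,None,fx=3,fy=3,interpolation=2));cv2.imwrite("pics/ct6.png",cv2.resize(b,None,fx=4,fy=4,interpolation=2))
print(bot.current_clock(),proj("side",C(p,[[-22-24,0,172.5+9+65]])),proj("side",C(p,[[0,0,14],[-33,0,14]])))
```

```text
[ 0.02  0.38 -0.09]
52.8667 [[291.57223061 260.2993828 ]] [[294.94073523 295.49775773]
 [289.98578248 306.57365109]]
```

View pics/cs6.png

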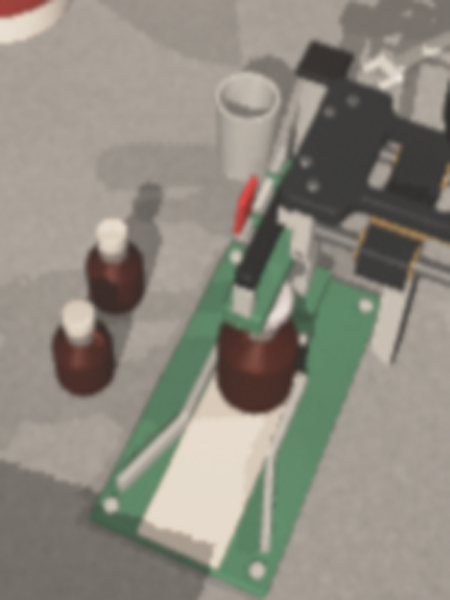

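View pics/ct6.png

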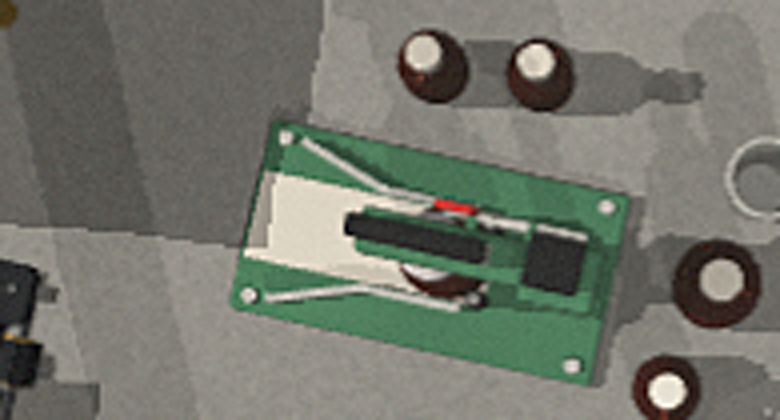

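The bottle stands upright at home with the head resting on it. The paddle has sprung back out (245,205), the neighbouring bottles and cup look unmoved, and the gripper is well clear. Handing in.

```bash
python3 -c "
from h import *
print(fc().round(2));bot.sign_off()"
```

```text
[ 0.05  0.12 -0.47]
the job is handed in; nothing more can be done
```

The bottle stands home in the V-nest with the chuck resting on its cap, and I handed the job in at about 53 s of the 72 s allowed. No verdict is reported.

- **Lift:** I raised the head click by click until it hung on its pawl at about 0.09, with the bottle still in front.
- **Bottle:** I pushed it into the nest with the fingers leaning 30 degrees. It came to a firm stop at 7.6 N, within 0.5 mm of where I expected.
- **Lowering:** I squeezed the release and eased the head down by hand. The chuck met the cap at a head height of about 0.065, with 4 to 5 N bearing on it before I let go.

**Last checks:** the final pictures show the bottle upright under the chuck, the release sprung back out, and the neighbouring things apparently unmoved. The wrist force read about zero, with the gripper clear of everything.

**Disagreement:** while squeezed, the fingers stopped at about 30 mm rather than the 27 mm given for "home". I put this down to the pad edge bearing on the tilted paddle. The head came down past the teeth with its full weight in the hand, so the pawl was out of the rack, but I could not read its angle.

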